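# Hold an angle bracket home in the drilling fixture

### The arm

A 6-joint arm with a two-finger parallel gripper is mounted at the origin on the work surface. World frame = base frame: x ahead of the robot, y to its left, z up, the work surface at z = 0. Lengths are in mm, angles in rad, forces in N, time in s.
With the tool pointing down it reaches from about 225 to 875 mm from the base axis. Payload 3.4 kg.
Tool frame: the origin (TCP) lies between the finger pads; the fingertips stand 8 mm ahead of it and the grasp point (between the pads) lies 11 mm behind it; z points along the fingers, y is the line along which they close (so a half turn about z gives the same grasp; the last joint's range is limited). The gripper opens to 85 mm and grips with 20 to 120 N. Pads are 22 mm wide; open, the fingers measure 114 mm over their backs; the gripper's body (76 mm by 85 mm) begins 54 mm behind the grasp point. The pads swing forward as they close: fully open they stand 13 mm farther back than shut.
Start: joints at [-1.228, 0.276, 1.505, -0, 1.361, -0.121], TCP at [257.231, -514.293, 202.328] pointing down, gripper open.
Joint ranges: [-2.89, 2.89], [-0.75, 2.08], [0.22, 2.7], [-1.18, 4.32], [0.11, 2.71], [-2.7, 2.7]. Speed limits (rad/s): [2.57, 2.57, 3.14, 3.14, 3.14, 3.14].

### API

Orientations are given as a rotation vector (axis times angle).
In Python, from workcell import robot gives the robot as it stands.
- The arm moves only by the tool step_arm, never from a script. Its argument "rows" is a list of rows, each a list of 6 numbers: the shift along the tool's x, y, z as a fraction of full scale, then the turn, a rotation vector about the tool's x, y, z as a fraction of full scale. In form: [[tx, ty, tz, ax, ay, az], ...]. A call has 1 to 5 rows; each row shifts and turns the commanded pose from where the row before left it, along the tool's axes as they then stand; what a row does not reach is not made up. Full scale, the value 1, is 100 mm for a shift and 360 degrees for a turn. A row lasts 1/10 s, in which the tool goes at most 50 mm and 8.59 degrees, less where a joint would pass 70% of its speed; a pose out of reach is approached as far as the arm can. A call with a number of a shift or a turn outside -1 to 1 is refused whole. A call with a gripper value outside its range is refused whole. "jaw" is the finger opening in mm, from 0 to 85.4, set as the call begins (left out, the last holds). The fingers move at their own pace and stop on an object; the grip force is fixed at half the most. Time passes only in rows, so rows that do not move let the fingers close. It gives the time, the measured TCP pose, the force, the opening and the grip force at its end, in the units of the state.
- robot.read_state(): the state, without advancing time (a new reading comes with each control period).
- robot.grab_frame(name): name is "scene" or "top" or "wrist"; returns the picture (400x640x3 uint8, red, green, blue); there is no depth.
- robot.camera_model(name): a dict with "mtx" (3x3 intrinsics, pixels), "T" (4x4, takes a point from camera to world coordinates). Camera axes: x right, y down, z forward; pixel columns grow to the right and rows downward; lengths in mm; the calibration is good to about 2 mm. A picture is of the moment at which its call begins: read the wrist's pose just before it. camera_model takes no time and is no camera call; for the wrist camera it gives the pose at the moment of the call.
- robot.job_done(): hands the job in; it is judged then, once.
Trained networks look in the newest picture that a camera, given by its name, has taken for a name from the list of things; names that differ only in an ending like _2 or _b are one class to them, and where a whole thing is asked for, a point or a joint stands for the part that bears it (a point fixed in the world has none). Each returns a list of dicts, best first, with "score" (0 to 1); they miss things now and then, are a little off and sometimes report something else, mostly with a low value. They report only what shows in the picture. A call takes as long as a camera call. They do not tell look-alikes from the thing itself.
- robot.recognise(camera, label): "uv" ([column, row] in pixels, amid what is visible of it).
- robot.regions_of(camera, label): "region" (400x640 bool, what is visible of it) and "uv" ([column, row] in pixels, amid what is visible of it).
- robot.pinpoint(camera, label): "uv" ([column, row] in pixels: a listed point, or the origin of a listed thing).
The state is a dict: "t": time; "q": joint angles; "joint_velocities": joint speeds; "tau": joint torques, N m; "tool_pos": TCP position; "eef_rot": TCP orientation; "force": force on the tool from outside, world axes, zero at the start; "wrist_torque": the same for the moment, N m; "opening": finger opening in mm; "grasp_force": force on a finger pad.
Only numpy, scipy, OpenCV 4.12 (cv2) and the standard library are available. Lean on these libraries where they do the work, as an engineer would, in place of code of your own. Each camera call takes 0.05 s, during which the arm holds its last target. There are 200 camera calls.

### The job

Pick up the longer of the two angle brackets with a light grip, as it marks easily, and set it gently in the fixture the way it lies now: base leg flat on the plate, back of the upright leg against the fence and its left end up against the stop block. Then keep it home with one steady diagonal push into its inner corner, about 10 N down onto the plate and about 10 N into the fence at once, and finish while still pushing, not letting go. Never knock or press it against the fixture hard (40 N would spoil it), and leave everything else where it is.

Things in the scene. Friction and masses are not known exactly. Their poses are not given: they have to be found in the camera images.
- bracket: the longer of two aluminium angle brackets (L section), 0.2 kg, loose at the robot's left. Base leg flat: 50 (x) x 100 (y) x 8 mm. Upright leg along its +x edge: 8 mm thick (x 17 to 25 mm), top 50 mm above the underside. Inner corner at x = 17, z = 8 mm, open to -x and up. Origin: centre of the underside. Marked by a grip of over about 40 N
- plate: dark steel fixture plate fixed on the bench, 180 mm (x) by 240 mm (y), 12 mm thick. Origin: centre of its underside; z up, top face at z = 12 mm, ground smooth and oiled like fence and stop (friction about 0.25); its +x side carries the fence. Its x and y axes are those of the fence and the stop
- fence: straight steel bar screwed to the plate along its far (+x) side, 20 mm (x) by 240 mm (y) by 20 mm tall. Origin: centre of its underside, on the plate's top face. The face to press against is its near face, at x = -10 mm. Fixed
- stop: steel stop block screwed to the plate just in front of the fence, towards its +y (robot's left) end, at a different place along the fence each time; 40 mm (x) by 30 mm (y) by 20 mm tall. Origin: centre of its underside, on the plate's top face. The bracket's +y end goes against its y = -15 mm face. Fixed
- short_bracket: a second, shorter angle bracket of the same section and material, 60 mm long, lying the same way; not needed. Origin and axes as for bracket
- bowl: steel bowl, 160 mm across, 65 mm tall, on the bench; origin under its centre
- jar: white screw-top jar, 60 mm across, 85 mm tall; origin under its centre
- wrench: steel wrench lying flat on the bench between bowl and jar; origin under its middle, x along it
- bin: green open bin, 150 x 110 x 60 mm, near the robot on its right; origin under its centre
- dowel: short steel dowel, 22 mm across, 28 mm tall, standing loose on the near right corner of the plate; origin under its centre
- screwdriver: screwdriver lying on the bench beyond the plate; origin under its handle line, x along it
Things that resemble listed ones, but are neither listed nor needed, are in the scene too. What is shaped like the bracket but blue or brown is not meant.

How it is judged:
By the outcome, as a careful person would: the job done as asked, in the order asked, and still so for the second after the job is handed in, while the arm keeps its last pose, push and grip.
It also fails if it takes over 58 s, if anything falls off the work surface, if the arm or the gripper's body presses on something with over 40 N, if the wrist force passes 120 N, or if a joint passes its speed limit or range.

## Working session

There is one attempt and no reset: what is moved stays moved. The work goes in short steps, Python scripts to look and compute and a tool call to move; the robot and the scene stay as the last step left them, time stands still between calls to the robot, and variables do not carry over. Pictures are saved under pics/ and viewed, at most 10 in all, crops included, and the job is handed in when it is done.

Besides the shell and the picture viewer there is one more tool, called after "Emit:" by a JSON object that holds its "fn" and its "kwargs". step_arm: Moves the arm, as the interface text tells. Its arguments: {"type":"object","properties":{"rows":{"type":"array","items":{"type":"array","items":{"type":"number","minimum":-1,"maximum":1}}},"jaw":{"type":"number"}},"required":["rows"]}

```bash
mkdir -p pics; ls
python3 - <<'E'
from workcell import robot
import cv2
s=robot.read_state();print(s)
for c in("scene","top"):
    im=robot.grab_frame(c);cv2.imwrite(f"pics/{c}1.png",im[:,:,::-1])
    m=robot.camera_model(c);print(c,m["mtx"].round(1).tolist(),m["T"].round(3).tolist())
    for l in("bracket","plate","fence","stop","short_bracket"):
        print(l,[(r["uv"],round(r["score"],2)) for r in robot.pinpoint(c,l)][:4])
E
```

```text
pics
{'t': 0.0, 'q': array([-1.22798112e+00,  2.76575259e-01,  1.50612957e+00, -2.03131327e-05,
        1.36070332e+00, -1.21006911e-01]), 'joint_velocities': array([ 2.07635554e-04,  1.13587359e-03,  3.66927160e-04,  6.43874076e-04,
       -7.46660906e-04, -3.55505352e-05]), 'tau': array([-4.77238664e-04, -4.16777515e+01, -2.45800638e+01, -7.09961796e-05,
        1.12179236e-02,  1.00226924e-05]), 'tool_pos': array([ 257.02468004, -513.7052025 ,  201.45243644]), 'eef_rot': array([-3.05573343e+00, -7.21649157e-01,  3.46436267e-04]), 'force': array([0.12840628, 0.106229  , 0.85403489]), 'wrist_torque': array([ 0.00015499, -0.01474754,  0.0276287 ]), 'grasp_force': 0.0, 'opening': 85.0291425604856}
scene [[484.3, 0.0, 313.2], [0.0, 484.3, 198.9], [0.0, 0.0, 1.0]] [[0.547, 0.635, -0.546, 1266.285], [0.837, -0.416, 0.355, -403.05], [-0.002, -0.651, -0.759, 1058.003], [0.0, 0.0, 0.0, 1.0]]
bracket [([309.3, 143.6], 0.91), ([391.3, 177.7], 0.83), ([367.7, 150.7], 0.67), ([448.2, 177.9], 0.64)]
plate [([230.5, 267.9], 0.68)]
fence [([239.0, 276.7], 0.6), ([132.6, 210.8], 0.4)]
stop [([284.8, 312.5], 0.27)]
short_bracket [([320.9, 187.4], 0.68)]
top [[396.5, 0.0, 318.6], [0.0, 396.5, 196.0], [0.0, 0.0, 1.0]] [[0.013, -0.991, 0.136, 377.96], [-1.0, -0.015, -0.013, 92.681], [0.015, -0.135, -0.991, 1247.085], [0.0, 0.0, 0.0, 1.0]]
bracket [([174.5, 220.4], 0.98), ([228.0, 234.0], 0.93), ([190.5, 162.4], 0.8), ([272.7, 278.7], 0.58)]
plate [([405.6, 189.6], 0.82)]
fence [([407.3, 173.4], 0.97)]
stop [([387.8, 184.7], 0.61)]
short_bracket [([299.7, 217.0], 0.82), ([385.0, 184.6], 0.36)]
```

View pics/top1.png

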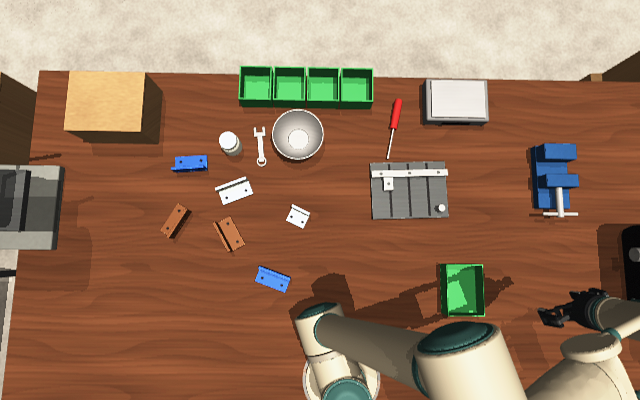

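View pics/scene1.png

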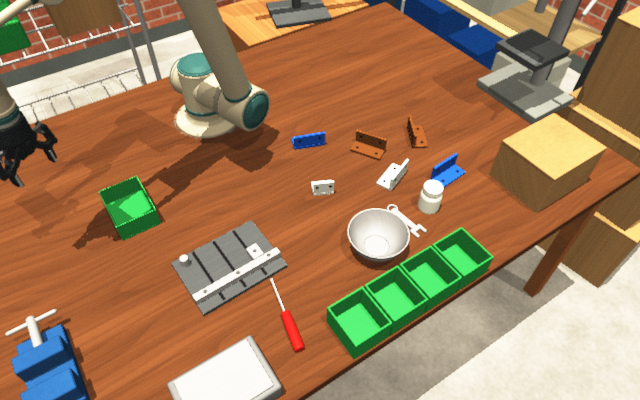

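The top view shows the long silver bracket at about (235,190), with its upright along the upper edge. The short one is at (298,215). The plate is at (409,190), with the fence along the top at row ~172, the stop at (388,184) and the dowel at (441,208). The scene view agrees.

```bash
cat > h.py <<'E'
from workcell import robot
import numpy as np, cv2
from scipy.spatial.transform import Rotation as R
def ray(cm,uv,z):
    d=cm["T"][:3,:3]@np.linalg.inv(cm["mtx"])@[uv[0],uv[1],1]; o=cm["T"][:3,3]
    return o+d*(z-o[2])/d[2]
def proj(cm,P):
    p=(np.asarray(P,float)-cm["T"][:3,3])@cm["T"][:3,:3]; p=p@cm["mtx"].T
    return p[:,:2]/p[:,2:]
def st():
    s=robot.read_state(); print("t",round(s["t"],2),"p",s["tool_pos"].round(1),"F",s["force"].round(1),"op",round(s["opening"],1),"gf",round(s["grasp_force"],1),"q",s["q"].round(2)); print(R.from_rotvec(s["eef_rot"]).as_matrix().round(3).tolist()); return s
def delta(goal,Rg):
    "shift (fraction of 100 mm) in current tool axes and turn (fraction of 360 deg)"
    s=robot.read_state();M=R.from_rotvec(s["eef_rot"])
    print("shift",(M.inv().apply(np.asarray(goal)-s["tool_pos"])/100).round(4),"turn/360",((M.inv()*Rg).as_rotvec()/(2*np.pi)).round(4))
def save(c,n):
    im=robot.grab_frame(c);cv2.imwrite(f"pics/{n}.png",im[:,:,::-1]);return im
E
python3 - <<'E'
from h import *
m=robot.camera_model("top")
for n,uv,z in(("brk",(235,191),10),("short",(298,216),10),("pFL",(370,163),12),("pNL",(372,218),12),("pNR",(448,216),12),("fL",(373,178),32),("fR",(448,174),32),("stop",(388,184),32),("dowel",(441,208),30)):print(n,ray(m,uv,z).round(0))
s=st();w=robot.camera_model("wrist")
M=np.eye(4);M[:3,:3]=R.from_rotvec(s["eef_rot"]).as_matrix();M[:3,3]=s["tool_pos"]
print((np.linalg.inv(M)@w["T"]).round(3).tolist(),w["mtx"].round(0).tolist())
E
```

```text
brk [559. 339.  10.]
short [483. 139.  10.]
pFL [656. -87.  12.]
pNL [480. -92.  12.]
pNR [ 490. -331.   12.]
fL [604. -93.  32.]
fR [ 620. -328.   32.]
stop [ 585. -140.   32.]
dowel [ 513. -304.   30.]
t 0.6 p [ 257.2 -514.3  202.3] F [-0.4  0.  -0.4] op 85.4 gf 0.0 q [-1.23  0.28  1.5   0.    1.36 -0.12]
[[0.894, 0.447, 0.0], [0.447, -0.894, -0.0], [-0.0, 0.0, -1.0]]
[[0.0, -0.964, -0.265, 67.446], [1.0, -0.0, 0.001, -0.026], [-0.001, -0.265, 0.964, -171.559], [0.0, 0.0, 0.0, 1.0]] [[297.0, 0.0, 322.0], [0.0, 297.0, 196.0], [0.0, 0.0, 1.0]]
```

Emit:
{"fn": "step_arm", "kwargs": {"rows": [[0.42,-0.17,-0.03,0,0,0],[0.42,-0.17,-0.03,0,0,0],[0.42,-0.17,-0.03,0,0,0],[0.42,-0.17,-0.03,0,0,0],[0.42,-0.17,-0.03,0,0,0]]}}

```text
t: 1.1
tool_pos: [408.0, -343.0, 217.6]
eef_rot: [3.057, 0.721, 0.001]
force: [-0.1, -1.0, -0.2]
opening: 85.2
grasp_force: 0.0
```

Emit:
{"fn": "step_arm", "kwargs": {"rows": [[0.42,-0.17,-0.03,0,0,0],[0.42,-0.17,-0.03,0,0,0],[0.42,-0.17,-0.03,0,0,0],[0.42,-0.17,-0.03,0,0,0],[0.42,-0.17,-0.03,0,0,0]]}}

```text
t: 1.6
tool_pos: [557.9, -172.8, 232.6]
eef_rot: [3.057, 0.722, 0.001]
force: [-0.1, -0.7, -0.3]
opening: 85.2
grasp_force: 0.0
```

Emit:
{"fn": "step_arm", "kwargs": {"rows": [[0,0,0,0,0,-0.023],[0,0,0,0,0,-0.023],[0,0,0,0,0,-0.023],[0,0,0,0,0,-0.023],[0,0,0,0,0,-0.023]]}}

```text
t: 2.1
tool_pos: [556.9, -174.2, 232.3]
eef_rot: [2.599, 1.764, -0.0]
force: [1.0, 0.1, -0.7]
opening: 85.7
grasp_force: 0.0
```

Emit:
{"fn": "step_arm", "kwargs": {"rows": [[0,0,0,0,0,-0.023],[0,0,0,0,0,-0.023],[0,0,0,0,0,-0.023],[0,0,0,0,0,-0.023],[0,0,0,0,0,0]]}}

```text
t: 2.6
tool_pos: [556.8, -174.4, 232.3]
eef_rot: [1.997, 2.425, -0.0]
force: [0.2, 0.5, 0.1]
opening: 85.3
grasp_force: 0.0
```

Run:
```python
from h import *
st();save("wrist","w1");m=robot.camera_model("wrist");np.savez("w1.npz",**m)
for l in("plate","fence","stop"):
    for r in robot.pinpoint("wrist",l)[:2]: print(l,r["uv"],round(r["score"],2),ray(m,r["uv"],{"plate":12,"fence":12,"stop":12}[l]).round(1))
for l in("fence","stop"):
    r=robot.regions_of("wrist",l)
    if r:
        c=max(cv2.findContours(r[0]["region"].astype(np.uint8),0,2)[0],key=cv2.contourArea); b=cv2.boxPoints(cv2.minAreaRect(c));print(l,r[0]["score"],b.round(0).tolist(),[ray(m,u,32).round(1).tolist() for u in b])
```

```text
t 2.6 p [ 556.8 -174.4  232.3] F [0.2 0.5 0.1] op 85.3 gf 0.0 q [-0.42  0.27  1.43 -0.    1.43 -0.62]
[[-0.192, 0.981, 0.0], [0.981, 0.192, -0.0], [-0.0, 0.0, -1.0]]
plate [330.7, 192.1] 0.78 [ 576.2 -206.5   12. ]
fence [367.3, 200.8] 0.66 [ 628.1 -209.1   12. ]
stop [349.7, 147.5] 0.62 [ 588.7 -142.6   12. ]
fence 0.69 [[340.0, 282.0], [375.0, 108.0], [393.0, 111.0], [358.0, 286.0]] [[614.0, -328.1, 32.0], [606.5, -88.8, 32.0], [628.9, -88.7, 32.0], [640.4, -329.0, 32.0]]
stop 0.87 [[333.0, 159.0], [337.0, 133.0], [370.0, 138.0], [366.0, 164.0]] [[568.9, -158.3, 32.0], [567.5, -126.4, 32.0], [609.1, -124.8, 32.0], [611.5, -156.8, 32.0]]
```

View pics/w1.png

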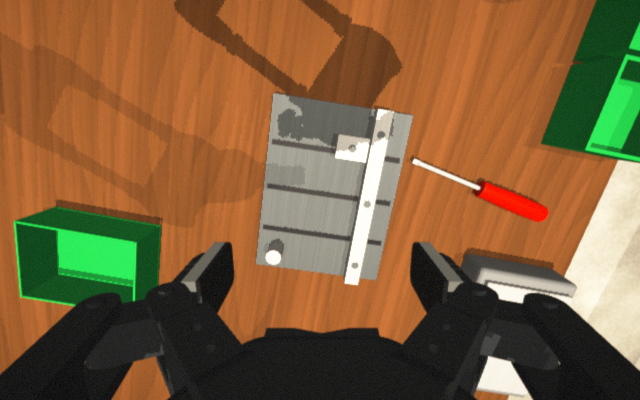

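The wrist view shows the plate at centre. The fence runs from (383,110) to (352,283), the stop is at (351,148) and the dowel at (274,257). Next I'll fit box models to the masks.

```bash
cat >> h.py <<'E'
from scipy.optimize import minimize
def boxes(L):
    return [np.array([[x,y,z] for x in b[0] for y in b[1] for z in b[2]],float) for b in L]
def sil(cm,pose,parts,z0,sc=4):
    im=np.zeros((400*sc,640*sc),np.uint8);x,y,a=pose;c,s=np.cos(a),np.sin(a)
    for P in parts:
        W=P@np.array([[c,s,0],[-s,c,0],[0,0,1]])+[x,y,z0]
        h=cv2.convexHull(((proj(cm,W)+.5)*sc*16).astype(np.int32)); cv2.fillConvexPoly(im,h,255,shift=4)
    return cv2.resize(im,(640,400),interpolation=cv2.INTER_AREA)/255.
def fit(cm,items,p0,free=None):
    "items: list of (mask, parts(extra), z0)"
    f=lambda p:sum(np.abs(sil(cm,p[:3],pt(p),z)-mk).sum() for mk,pt,z in items)
    d=np.array([8,8,.06]+[8]*(len(p0)-3));S=np.vstack([p0]+[np.array(p0)+d*e for e in np.eye(len(p0))])
    r=minimize(f,p0,method="Nelder-Mead",options=dict(initial_simplex=S,xatol=.01,fatol=.5,maxiter=300))
    return r.x,r.fun,[it[0].sum() for it in items]
E
python3 - <<'E'
from h import *
m=robot.camera_model("wrist")
g=lambda l:robot.regions_of("wrist",l)[0]["region"]
fe,so,pl=g("fence"),g("stop"),g("plate")
print(fe.sum(),so.sum(),pl.sum())
F=boxes([((-10,10),(-120,120),(0,20))])
xf=fit(m,[(fe,lambda p:F,12)],[625,-209,.05]);print("fence",xf)
xs=fit(m,[(so,lambda p:boxes([((-20,20),(-15,15),(0,20))]),12)],[588,-141,.05]);print("stop",xs)
P=boxes([((-90,90),(-120,120),(0,12))])
# visible plate may exclude parts on it
u=(pl|fe|so)
o=boxes([((-90,90),(-120,120),(0,12)),((-10+76,10+76),(-120,120),(12,32))])
print("plate",fit(m,[(cv2.morphologyEx(u.astype(np.uint8),3,np.ones((15,15)))>0,lambda p:P,0)],[575,-209,.05]))
print("joint",fit(m,[(fe,lambda p:F,12),(so,lambda p:boxes([((p[3]-20,p[3]+20),(p[4]-15,p[4]+15),(0,20))]),12)],[625,-209,.05,-35,65]))
E
```

```text
3011 847 18550
fence (array([ 6.23916471e+02, -2.08626494e+02,  4.00799836e-02]), np.float64(213.50196078431372), [np.int64(3011)])
stop (array([ 5.89756798e+02, -1.41669114e+02,  5.39915476e-02]), np.float64(36.090196078431376), [np.int64(847)])
plate (array([ 5.73888841e+02, -2.10428447e+02,  4.22529319e-02]), np.float64(357.0392156862745), [np.int64(22701)])
joint (array([ 6.23781888e+02, -2.08672939e+02,  4.10300959e-02, -3.12354938e+01,
        6.84274203e+01]), np.float64(251.94509803921568), [np.int64(3011), np.int64(847)])
```

Emit:
{"fn": "step_arm", "kwargs": {"rows": [[0.45,0.08,0.03,0,0,0],[0.45,0.08,0.03,0,0,0],[0.45,0.08,0.03,0,0,0],[0.45,0.08,0.03,0,0,0],[0.45,0.08,0.03,0,0,0]]}}

```text
t: 3.55
tool_pos: [552.6, 55.8, 217.4]
eef_rot: [1.997, 2.425, 0.001]
force: [0.5, -0.0, 0.0]
opening: 85.0
grasp_force: 0.0
```

Emit:
{"fn": "step_arm", "kwargs": {"rows": [[0.45,0.08,0.03,0,0,0],[0.45,0.08,0.03,0,0,0],[0.45,0.08,0.03,0,0,0],[0.45,0.08,0.03,0,0,0],[0.45,0.08,0.03,0,0,0]]}}

```text
t: 4.05
tool_pos: [548.5, 284.5, 202.3]
eef_rot: [1.996, 2.425, 0.0]
force: [1.3, -0.5, 0.8]
opening: 85.3
grasp_force: 0.0
```

Emit:
{"fn": "step_arm", "kwargs": {"rows": [[0.45,0.08,0.03,0,0,0],[0.45,0.08,0.03,0,0,0],[0,0,0,0,0,-0.022],[0,0,0,0,0,0],[0,0,0,0,0,0]]}}

```text
t: 4.55
tool_pos: [547.1, 373.6, 196.2]
eef_rot: [1.827, 2.555, -0.001]
force: [0.5, -0.1, -1.2]
opening: 85.5
grasp_force: 0.0
```

Run:
```python
from h import *
st();save("wrist","w2");m=robot.camera_model("wrist")
for r in robot.regions_of("wrist","bracket")[:6]:
    print("reg",r["uv"],round(r["score"],2),r["region"].sum(),ray(m,r["uv"],10).round(0))
    if np.hypot(*(ray(m,r["uv"],10)[:2]-[559,339]))<40: best=r["region"]
B=boxes([((-25,25),(-50,50),(0,8)),((17,25),(-50,50),(8,50))])
print(fit(m,[(best,lambda p:B,0)],[559,339,.35]))
for r in robot.pinpoint("wrist","bracket")[:5]: print(r["uv"],round(r["score"],2),ray(m,r["uv"],0).round(0))
```

```text
t 4.55 p [547.1 373.6 196.2] F [ 0.5 -0.1 -1.2] op 85.5 gf 0.0 q [ 0.49  0.41  1.31 -0.    1.42  0.17]
[[-0.323, 0.946, -0.0], [0.946, 0.323, -0.001], [-0.001, -0.0, -1.0]]
reg [222.1, 156.6] 0.8 3609 [428. 351.  10.]
reg [299.8, 28.1] 0.7 3707 [475. 514.  10.]
reg [92.9, 226.4] 0.66 3521 [292. 210.  10.]
reg [435.0, 108.5] 0.63 4121 [648. 485.  10.]
reg [321.8, 202.3] 0.58 3265 [561. 336.  10.]
(array([5.60060724e+02, 3.37148194e+02, 3.86271559e-01]), np.float64(92.91764705882355), [np.int64(3265)])
[432.5, 109.7] 0.93 [649. 484.   0.]
[225.0, 155.3] 0.72 [429. 352.   0.]
[324.2, 199.1] 0.71 [563. 338.   0.]
[98.5, 220.5] 0.71 [292. 214.   0.]
[294.4, 21.2] 0.69 [466. 521.   0.]
```

View pics/w2.png

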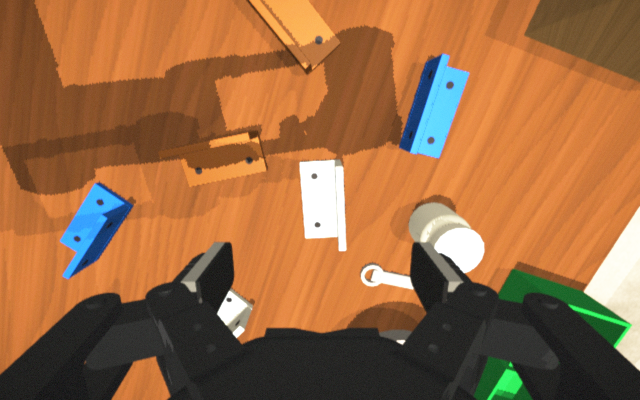

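The long bracket is at (322,202) and the fit is good. The upright is on its right, at the (340,205) edge. The jar at (455,240) and the wrench are clear of the jaws.

Emit:
{"fn": "step_arm", "kwargs": {"rows": [[-0.375,0.214,0,0,0,0],[0,0,0.4,0,0,-0.0091],[0,0,0.4,0,0,0],[0,0,0.3,0,0,0],[0,0,0,0,0,0]], "jaw": 36}}

```text
t: 5.2
tool_pos: [576.5, 342.7, 81.6]
eef_rot: [-1.751, -2.602, 0.014]
force: [-0.9, -0.5, -1.0]
opening: 36.1
grasp_force: 0.0
```

Run:
```python
from h import *
st();save("wrist","w3");m=robot.camera_model("wrist")
a=.386;c,s=np.cos(a),np.sin(a)
L=np.array([[17,-50,50],[25,-50,50],[25,50,50],[17,50,50]]);W=L@np.array([[c,s,0],[-s,c,0],[0,0,1]])+[560.1,337.1,0];print(proj(m,W).round(0).tolist())
ps=R.from_euler('z',a+np.pi/2)*R.from_rotvec([np.pi,0,0]);delta([579.5,345.0,32],ps)
```

```text
t 5.2 p [576.5 342.7  81.6] F [-0.9 -0.5 -1. ] op 36.1 gf 0.0 q [ 0.43  0.5   1.45 -0.    1.2   0.05]
[[-0.377, 0.926, -0.009], [0.926, 0.377, -0.004], [-0.001, -0.01, -1.0]]
[[318.0, 270.0], [328.0, 270.0], [329.0, 139.0], [318.0, 139.0]]
shift [0.0061 0.0163 0.5261] turn/360 [-0.0007  0.0001  0.0001]
```

View pics/w3.png

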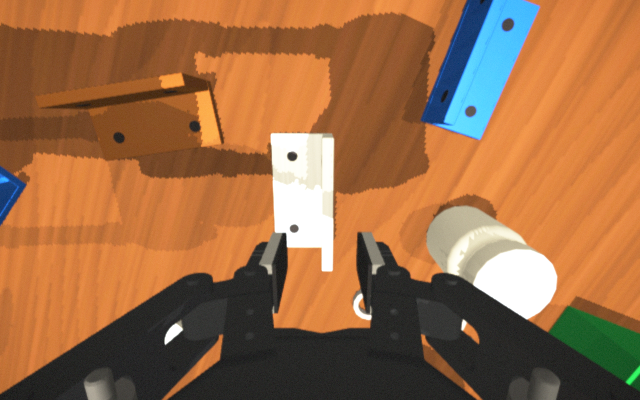

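The upright's top spans columns 322–333 at rows 135–270. The model predicted 318–328, so it lies about 3 mm further along tool y. I'll shift for that and descend.

Emit:
{"fn": "step_arm", "kwargs": {"rows": [[0.006,0.033,0.13,-0.0007,0,0],[0,0,0.2,0,0,0],[0,0,0.15,0,0,0],[0,0,0,0,0,0],[0,0,0,0,0,0]]}}

```text
t: 5.75
tool_pos: [583.7, 347.9, 39.7]
eef_rot: [1.748, 2.606, 0.009]
force: [-0.7, -0.1, 0.4]
opening: 35.9
grasp_force: 0.0
```

Run:
```python
from h import *
s=st();im=save("wrist","w4");cv2.imwrite("pics/w4c.png",cv2.resize(im[100:350,200:450,::-1],None,fx=2.4,fy=2.4))
m=robot.camera_model("wrist");print("tool y=0 at z50", proj(m,[np.append(s["tool_pos"][:2],50)]).round(1), proj(m,[[*(s["tool_pos"][:2]+[-.377*40,.926*40]),50]]).round(1))
```

```text
t 5.75 p [583.7 347.9  39.7] F [-0.7 -0.1  0.4] op 35.9 gf 0.0 q [ 0.44  0.54  1.5  -0.    1.1   0.05]
[[-0.379, 0.925, 0.007], [0.925, 0.379, 0.003], [0.0, 0.007, -1.0]]
tool y=0 at z50 [[320.6 233.3]] [[320.7 165.6]]
```

View pics/w4c.png

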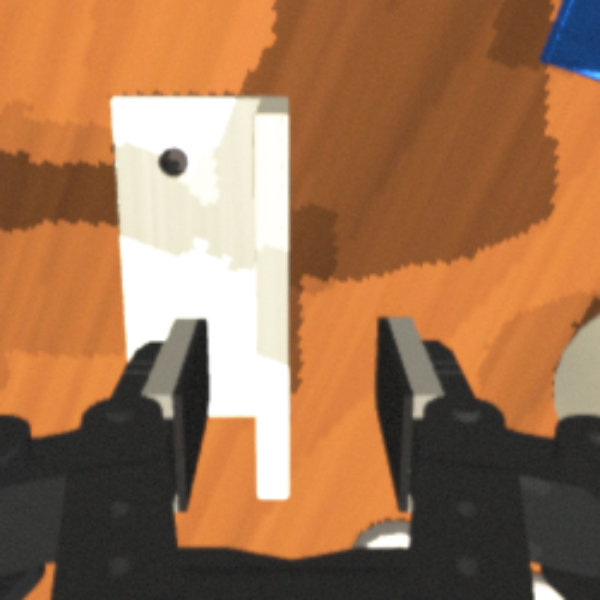

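Run:
```python
from h import *
st();a=.386
delta([580.1-.377*1.5,346.4+.926*1.5,32],R.from_euler('z',a+np.pi/2)*R.from_rotvec([np.pi,0,0]))
```

```text
t 5.8 p [583.9 348.   40.1] F [0.8 0.9 0.3] op 36.2 gf 0.0 q [ 0.44  0.54  1.5  -0.    1.1   0.05]
[[-0.379, 0.925, 0.007], [0.925, 0.379, 0.003], [0.0, 0.008, -1.0]]
shift [ 0.0143 -0.0422  0.0803] turn/360 [ 0.0013 -0.      0.0005]
```

Emit:
{"fn": "step_arm", "kwargs": {"rows": [[0.014,-0.042,0.08,0.0012,0,0.0005],[0,0,0,0,0,0],[0,0,0,0,0,0],[0,0,0,0,0,0]], "jaw": 12}}

```text
t: 6.2
tool_pos: [578.3, 347.2, 30.5]
eef_rot: [-1.753, -2.605, 0.004]
force: [-0.7, 0.7, 0.2]
opening: 12.3
grasp_force: 0.0
```

Emit:
{"fn": "step_arm", "kwargs": {"rows": [[0,0,0,0,0,0],[0,0,0,0,0,0],[0,0,0,0,0,0]], "jaw": 9}}

```text
t: 6.5
tool_pos: [578.2, 347.1, 30.3]
eef_rot: [-1.753, -2.605, 0.004]
force: [0.4, -0.4, -0.9]
opening: 8.8
grasp_force: 0.0
```

Emit:
{"fn": "step_arm", "kwargs": {"rows": [[0,0,0,0,0,0],[0,0,0,0,0,0]], "jaw": 8}}

```text
t: 6.7
tool_pos: [578.2, 347.1, 30.3]
eef_rot: [-1.753, -2.605, 0.004]
force: [0.3, 0.8, 0.3]
opening: 8.0
grasp_force: 0.0
```

Emit:
{"fn": "step_arm", "kwargs": {"rows": [[0,0,0,0,0,0],[0,0,0,0,0,0]], "jaw": 7.6}}

```text
t: 6.9
tool_pos: [578.2, 347.1, 30.3]
eef_rot: [-1.753, -2.605, 0.004]
force: [-0.9, 0.4, 0.6]
opening: 7.6
grasp_force: 0.0
```

Emit:
{"fn": "step_arm", "kwargs": {"rows": [[0,0,-0.015,0,0,0],[0,0,0,0,0,0]], "jaw": 7.2}}

```text
t: 7.1
tool_pos: [578.4, 347.2, 32.0]
eef_rot: [-1.754, -2.605, 0.004]
force: [0.7, 1.0, 1.1]
opening: 7.4
grasp_force: 0.0
```

Emit:
{"fn": "step_arm", "kwargs": {"rows": [[0,0,0,0,0,0],[0,0,0,0,0,0]], "jaw": 6.8}}

```text
t: 7.3
tool_pos: [578.2, 347.1, 31.8]
eef_rot: [-1.753, -2.605, 0.004]
force: [0.2, 0.1, 0.2]
opening: 6.8
grasp_force: 0.0
```

Run:
```python
from h import *
st();im=save("wrist","w5");cv2.imwrite("pics/w5c.png",cv2.resize(im[100:350,200:450,::-1],None,fx=2.4,fy=2.4))
```

```text
t 7.3 p [578.2 347.1  31.8] F [0.2 0.1 0.2] op 6.8 gf 0.0 q [0.44 0.55 1.51 0.   1.09 0.05]
[[-0.376, 0.926, -0.003], [0.926, 0.376, -0.001], [-0.0, -0.003, -1.0]]
```

View pics/w5c.png

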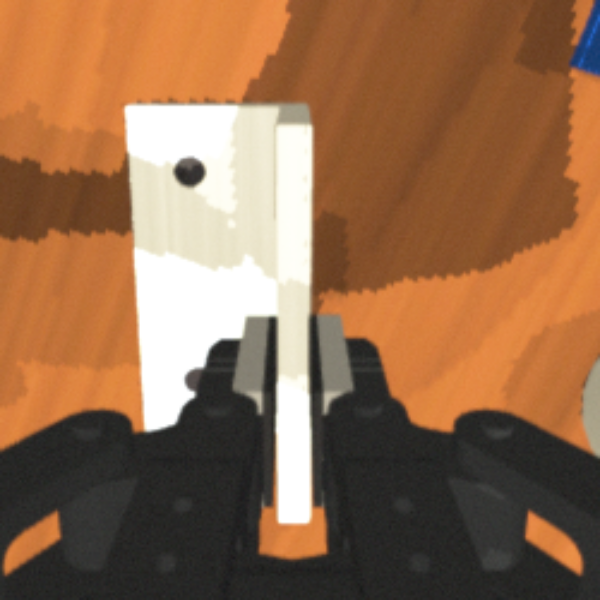

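The pads straddle the upright (columns 277–312), centred, with a small gap on each side. I'll keep closing in small steps.

Emit:
{"fn": "step_arm", "kwargs": {"rows": [[0,0,0,0,0,0],[0,0,0,0,0,0]], "jaw": 6}}

```text
t: 7.55
tool_pos: [578.1, 347.1, 31.7]
eef_rot: [-1.753, -2.605, 0.004]
force: [0.3, 0.0, -0.5]
opening: 5.7
grasp_force: 0.0
```

Emit:
{"fn": "step_arm", "kwargs": {"rows": [[0,0,0,0,0,0],[0,0,0,0,0,0]], "jaw": 5.2}}

```text
t: 7.75
tool_pos: [578.1, 347.1, 31.7]
eef_rot: [-1.753, -2.605, 0.004]
force: [0.5, -0.5, 0.3]
opening: 5.5
grasp_force: 0.0
```

Emit:
{"fn": "step_arm", "kwargs": {"rows": [[0,0,0,0,0,0],[0,0,0,0,0,0]], "jaw": 4.4}}

```text
t: 7.95
tool_pos: [578.2, 347.1, 31.8]
eef_rot: [-1.753, -2.605, 0.004]
force: [-0.3, -0.0, -0.7]
opening: 4.2
grasp_force: 0.0
```

Emit:
{"fn": "step_arm", "kwargs": {"rows": [[0,0,0,0,0,0],[0,0,0,0,0,0]], "jaw": 3.8}}

```text
t: 8.15
tool_pos: [578.2, 347.1, 31.8]
eef_rot: [-1.753, -2.605, 0.004]
force: [-0.1, -0.4, -0.1]
opening: 3.8
grasp_force: 0.0
```

Emit:
{"fn": "step_arm", "kwargs": {"rows": [[0,0,0,0,0,0],[0,0,0,0,0,0]], "jaw": 3.2}}

```text
t: 8.35
tool_pos: [578.2, 347.1, 31.7]
eef_rot: [-1.753, -2.605, 0.004]
force: [-0.1, 0.7, 0.5]
opening: 3.1
grasp_force: 0.0
```

Emit:
{"fn": "step_arm", "kwargs": {"rows": [[0,0,0,0,0,0],[0,0,0,0,0,0]], "jaw": 2.6}}

```text
t: 8.55
tool_pos: [578.1, 347.1, 31.8]
eef_rot: [-1.753, -2.605, 0.004]
force: [0.4, -0.9, 0.8]
opening: 2.7
grasp_force: 0.0
```

Run:
```python
from h import *
im=save("wrist","w6");a=cv2.imread("pics/w5.png",0);b=cv2.imread("pics/w6.png",0)
for r in(236,242,250,258,270,290): print(r,a[r,298:348].tolist(),'\n   ',b[r,298:348].tolist())
```

```text
236 [255, 255, 255, 234, 146, 128, 129, 130, 127, 127, 128, 125, 127, 99, 55, 31, 50, 129, 221, 230, 231, 233, 233, 235, 233, 231, 231, 230, 228, 225, 149, 66, 37, 42, 84, 124, 128, 129, 129, 128, 128, 128, 128, 129, 134, 142, 145, 149, 149, 148] 
    [255, 255, 255, 255, 255, 255, 255, 252, 175, 132, 133, 132, 130, 130, 127, 128, 129, 123, 67, 33, 57, 141, 224, 234, 234, 228, 158, 71, 37, 56, 118, 130, 129, 128, 130, 130, 129, 131, 131, 132, 140, 148, 149, 147, 146, 147, 146, 149, 149, 149]
242 [38, 54, 110, 124, 127, 128, 132, 128, 128, 127, 130, 128, 123, 66, 38, 36, 47, 129, 219, 230, 231, 232, 232, 233, 233, 231, 230, 228, 228, 226, 147, 64, 37, 31, 52, 118, 128, 127, 127, 127, 127, 128, 127, 128, 126, 113, 62, 42, 39, 39] 
    [37, 38, 42, 39, 40, 39, 73, 117, 128, 130, 125, 128, 131, 127, 130, 128, 126, 105, 56, 34, 54, 143, 224, 234, 233, 228, 157, 71, 40, 48, 93, 121, 129, 129, 130, 130, 130, 129, 126, 130, 125, 86, 52, 39, 39, 40, 40, 44, 42, 37]
250 [75, 121, 129, 125, 128, 127, 125, 128, 129, 128, 128, 122, 76, 44, 34, 35, 50, 126, 217, 230, 231, 232, 231, 232, 233, 231, 
[... 999 characters left out ...]
 128, 64, 38, 39, 39, 34, 38, 38, 40, 43, 38, 45] 
    [49, 49, 44, 46, 42, 35, 43, 39, 41, 38, 43, 37, 40, 39, 66, 157, 153, 89, 57, 56, 93, 234, 255, 255, 255, 255, 247, 122, 55, 53, 75, 142, 144, 76, 42, 37, 34, 40, 39, 40, 40, 38, 35, 42, 45, 50, 52, 43, 46, 48]
290 [35, 36, 37, 40, 33, 39, 35, 27, 36, 38, 37, 40, 50, 53, 53, 48, 82, 215, 255, 255, 255, 255, 255, 255, 255, 255, 255, 255, 255, 255, 255, 204, 72, 56, 52, 59, 55, 39, 38, 38, 31, 35, 35, 33, 38, 36, 32, 39, 36, 36] 
    [38, 36, 36, 39, 42, 40, 37, 39, 40, 40, 38, 35, 31, 37, 41, 38, 40, 53, 55, 56, 124, 253, 255, 255, 255, 255, 254, 166, 69, 53, 52, 43, 39, 41, 38, 35, 35, 37, 41, 41, 42, 37, 36, 35, 39, 40, 36, 30, 41, 37]
```

The leg's visible width between the pads shrank from 14 to 5 px. So the pads look to be above the leg top, even though TCP z is 32. I'll check from the scene camera.

Run:
```python
from h import *
s=st();im=save("scene","s2");m=robot.camera_model("scene")
p=s["tool_pos"];M=R.from_rotvec(s["eef_rot"]).as_matrix()
P=[p,p+M@[0,0,8],p+M@[0,0,-11],p+M@[0,0,-40]];uv=proj(m,P);print(uv.round(1).tolist())
a=.386;c,sn=np.cos(a),np.sin(a)
L=np.array([[25,-50,50],[25,50,50],[25,50,0],[25,-50,0]]);W=L@np.array([[c,sn,0],[-sn,c,0],[0,0,1]])+[560.1,337.1,0]
x0,y0=int(uv[0][0])-50,int(uv[0][1])-50;cr=cv2.resize(im[y0:y0+100,x0:x0+100,::-1],None,fx=6,fy=6,interpolation=cv2.INTER_CUBIC)
for u,col in zip(uv,[(0,0,255),(255,0,255),(0,255,0),(255,255,0)]): cv2.circle(cr,tuple(((u-[x0,y0]+.5)*6).astype(int)),4,col,1)
cv2.polylines(cr,[((proj(m,W)-[x0,y0]+.5)*6).astype(np.int32)],True,(0,255,255),1)
cv2.imwrite("pics/s2c.png",cr)
```

```text
t 8.6 p [578.1 347.1  31.7] F [ 0.3 -0.4 -0.5] op 2.3 gf 0.0 q [0.44 0.55 1.51 0.   1.09 0.05]
[[-0.376, 0.926, -0.003], [0.926, 0.376, -0.001], [-0.0, -0.003, -1.0]]
[[399.6, 171.4], [399.2, 173.3], [400.1, 168.8], [401.5, 161.8]]
```

View pics/s2c.png

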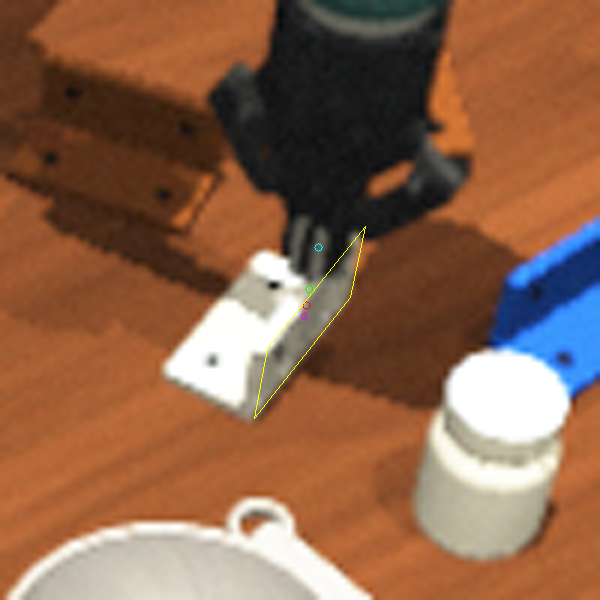

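The fingers are visibly ending around the leg's top, not 24 mm above the bench as stated. I'll touch the leg top lightly to calibrate the real tip height.

Emit:
{"fn": "step_arm", "kwargs": {"rows": [[0,0,0.01,0,0,0],[0,0,0.01,0,0,0],[0,0,0,0,0,0]]}}

```text
t: 8.95
tool_pos: [578.0, 347.0, 29.5]
eef_rot: [-1.753, -2.605, 0.005]
force: [-0.5, -0.1, -0.5]
opening: 3.0
grasp_force: 0.0
```

Emit:
{"fn": "step_arm", "kwargs": {"rows": [[0,0,0.01,0,0,0],[0,0,0.01,0,0,0]]}}

```text
t: 9.15
tool_pos: [578.2, 347.1, 27.7]
eef_rot: [-1.753, -2.605, 0.004]
force: [-0.1, 0.0, -0.1]
opening: 2.6
grasp_force: 0.0
```

Emit:
{"fn": "step_arm", "kwargs": {"rows": [[0,0,0.015,0,0,0],[0,0,0.015,0,0,0]]}}

```text
t: 9.35
tool_pos: [578.1, 347.1, 24.6]
eef_rot: [-1.753, -2.605, 0.004]
force: [0.1, 0.1, -0.6]
opening: 2.7
grasp_force: 0.0
```

Emit:
{"fn": "step_arm", "kwargs": {"rows": [[0,0,0.015,0,0,0],[0,0,0.015,0,0,0]]}}

```text
t: 9.55
tool_pos: [578.1, 347.1, 21.5]
eef_rot: [-1.753, -2.605, 0.004]
force: [0.5, -0.2, 0.1]
opening: 2.6
grasp_force: 0.0
```

Emit:
{"fn": "step_arm", "kwargs": {"rows": [[0,0,0.015,0,0,0],[0,0,0.015,0,0,0]]}}

```text
t: 9.75
tool_pos: [579.6, 347.7, 21.1]
eef_rot: [1.754, 2.606, 0.001]
force: [-1.4, -0.8, 16.3]
opening: 2.1
grasp_force: 7.5
```

Emit:
{"fn": "step_arm", "kwargs": {"rows": [[0,0,0.015,0,0,0],[0,0,0.01,0,0,0]]}}

```text
t: 9.95
tool_pos: [581.4, 348.4, 21.0]
eef_rot: [1.752, 2.604, 0.007]
force: [-1.3, -1.3, 21.1]
opening: 2.9
grasp_force: 10.7
```

Touch was at TCP z ≈ 21 with the leg top at 50, so the real fingertips sit about 29 mm behind the TCP. I'll back off, open, go down to TCP z ≈ -5 and grip.

Emit:
{"fn": "step_arm", "kwargs": {"rows": [[0,0,-0.15,0,0,0],[0,0,0,0,0,0],[0,0,0,0,0,0],[0,0,0,0,0,0]], "jaw": 30}}

```text
t: 10.35
tool_pos: [577.5, 346.8, 30.2]
eef_rot: [-1.753, -2.604, 0.006]
force: [0.2, 0.0, 0.7]
opening: 30.0
grasp_force: 0.0
```

Emit:
{"fn": "step_arm", "kwargs": {"rows": [[0,0,0.12,0,0,0],[0,0,0.12,0,0,0],[0,0,0.12,0,0,0],[0,0,0,0,0,0]]}}

```text
t: 10.75
tool_pos: [575.9, 346.0, -8.1]
eef_rot: [-1.752, -2.602, 0.012]
force: [0.0, 0.6, -0.5]
opening: 29.7
grasp_force: 0.0
```

Emit:
{"fn": "step_arm", "kwargs": {"rows": [[0,0,0,0,0,0],[0,0,0,0,0,0],[0,0,0,0,0,0]], "jaw": 10}}

```text
t: 11.05
tool_pos: [578.6, 347.3, -4.2]
eef_rot: [-1.754, -2.605, 0.002]
force: [-0.3, 0.2, 0.2]
opening: 10.0
grasp_force: 0.0
```

Emit:
{"fn": "step_arm", "kwargs": {"rows": [[0,0,0,0,0,0],[0,0,0,0,0,0]], "jaw": 8.2}}

```text
t: 11.25
tool_pos: [578.1, 347.1, -4.3]
eef_rot: [-1.753, -2.605, 0.003]
force: [-0.3, -0.3, -0.3]
opening: 8.2
grasp_force: 0.2
```

Emit:
{"fn": "step_arm", "kwargs": {"rows": [[0,0,0,0,0,0],[0,0,0,0,0,0]], "jaw": 7.8}}

```text
t: 11.45
tool_pos: [578.2, 347.1, -4.3]
eef_rot: [-1.753, -2.605, 0.003]
force: [-0.7, -0.4, 3.0]
opening: 8.0
grasp_force: 5.3
```

Emit:
{"fn": "step_arm", "kwargs": {"rows": [[0,0,0,0,0,0],[0,0,0,0,0,0]], "jaw": 7.4}}

```text
t: 11.65
tool_pos: [578.2, 347.1, -4.3]
eef_rot: [-1.754, -2.605, 0.004]
force: [-1.7, -1.0, 4.8]
opening: 7.9
grasp_force: 15.3
```

Emit:
{"fn": "step_arm", "kwargs": {"rows": [[0,0,0,0,0,0],[0,0,0,0,0,0]], "jaw": 7.1}}

```text
t: 11.85
tool_pos: [578.2, 347.1, -4.3]
eef_rot: [-1.753, -2.605, 0.003]
force: [-1.5, -1.0, 4.8]
opening: 7.6
grasp_force: 22.8
```

Emit:
{"fn": "step_arm", "kwargs": {"rows": [[0,0,-0.05,0,0,0],[0,0,-0.1,0,0,0],[0,0,-0.1,0,0,0],[0,0,0,0,0,0]]}}

```text
t: 12.25
tool_pos: [579.6, 347.8, 22.3]
eef_rot: [1.754, 2.606, 0.001]
force: [0.5, 0.7, -0.3]
opening: 7.5
grasp_force: 22.3
```

Emit:
{"fn": "step_arm", "kwargs": {"rows": [[0,0,-0.3,0,0,0],[0,0,-0.35,0,0,0],[0,0,-0.35,0,0,0],[0,0,0,0,0,0],[0,0,0,0,0,0]]}}

```text
t: 12.75
tool_pos: [578.7, 347.4, 121.2]
eef_rot: [-1.754, -2.606, 0.002]
force: [-1.2, -0.1, -1.8]
opening: 7.6
grasp_force: 22.4
```

Run:
```python
from h import *
s=st();im=save("wrist","w7");m=robot.camera_model("wrist")
a=.386;p=s["tool_pos"]
for r in robot.regions_of("wrist","bracket")[:6]: print("reg",r["uv"],round(r["score"],2),r["region"].sum())
cv2.imwrite("pics/w7c.png",cv2.resize(im[80:350,180:480,::-1],None,fx=2,fy=2))
g=cv2.cvtColor(im,cv2.COLOR_RGB2GRAY)
for e in(-4,0,4):
    M=np.array([[np.cos(a),np.sin(a),0],[-np.sin(a),np.cos(a),0],[0,0,1]])
    L=np.array([[x,y,50] for y in(-50,50) for x in(17,25)])-[21,e,0]
    print(e,(proj(m,L@M+[p[0],p[1],p[2]+5])-[180,80]).round(1).tolist())
print("place",)
```

```text
t 12.75 p [578.7 347.4 121.2] F [-1.2 -0.1 -1.8] op 7.6 gf 22.4 q [0.44 0.47 1.4  0.   1.27 0.05]
[[-0.376, 0.926, -0.001], [0.926, 0.376, -0.0], [0.0, -0.001, -1.0]]
reg [285.7, 209.4] 0.89 11224
reg [168.5, 117.7] 0.75 7053
reg [289.8, 1.9] 0.58 353
reg [17.0, 191.8] 0.58 3557
reg [452.9, 70.8] 0.56 7413
-4 [[134.3, 281.2], [151.2, 281.2], [132.6, 69.6], [153.4, 69.6]]
0 [[134.4, 288.0], [151.1, 288.0], [132.7, 79.9], [153.3, 79.9]]
4 [[134.5, 294.7], [151.0, 294.7], [132.8, 90.1], [153.2, 90.1]]
place
```

View pics/w7c.png

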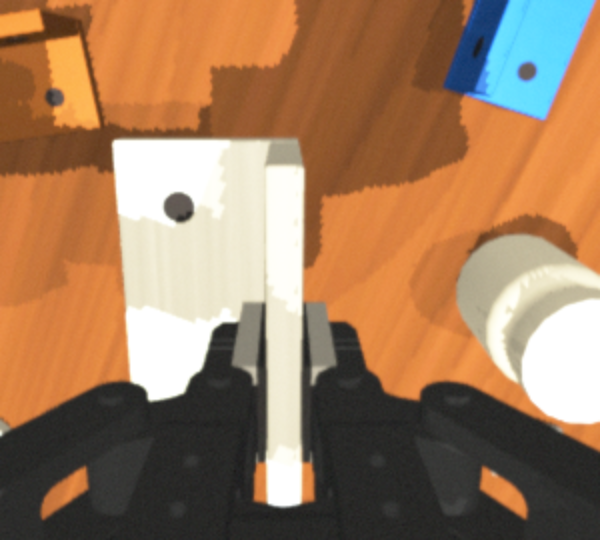

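The bracket is held square: upright top at columns 265–303 of the crop, far end at row 163, which is within about 1 mm of centred in the grip. Next is the carry to the plate.

Emit:
{"fn": "step_arm", "kwargs": {"rows": [[-0.2,-0.073,0,0,0,0],[-0.379,-0.139,0,0,0,0],[-0.379,-0.139,0,0,0,0],[-0.379,-0.139,0,0,0,0],[-0.379,-0.139,0,0,0,0]]}}

```text
t: 13.35
tool_pos: [583.3, 161.9, 118.8]
eef_rot: [-1.752, -2.603, 0.008]
force: [0.6, -0.6, -1.2]
opening: 7.7
grasp_force: 22.4
```

Emit:
{"fn": "step_arm", "kwargs": {"rows": [[-0.379,-0.139,0,0,0,0],[-0.379,-0.139,0,0,0,0],[-0.379,-0.139,0,0,0,0],[-0.379,-0.139,0,0,0,0],[-0.379,-0.139,0,0,0,0]]}}

```text
t: 13.85
tool_pos: [589.9, -39.5, 119.2]
eef_rot: [-1.752, -2.602, 0.007]
force: [1.0, -0.4, -1.9]
opening: 7.6
grasp_force: 22.4
```

Emit:
{"fn": "step_arm", "kwargs": {"rows": [[-0.379,-0.139,0,0,0,0],[-0.379,-0.139,0,0,0,0],[-0.379,-0.139,0,0,0,0],[-0.379,-0.139,0,0,0,0],[-0.19,-0.07,0,0,0,0]]}}

```text
t: 14.35
tool_pos: [596.3, -222.7, 119.3]
eef_rot: [-1.756, -2.601, 0.007]
force: [0.2, 0.2, -2.2]
opening: 7.9
grasp_force: 22.4
```

Emit:
{"fn": "step_arm", "kwargs": {"rows": [[0,0,0,0,0,0.0183],[0,0,0,0,0,0.0183],[0,0,0,0,0,0.0183],[0,0,0,0,0,0],[0,0,0,0,0,0]]}}

```text
t: 14.85
tool_pos: [597.1, -218.3, 120.1]
eef_rot: [-2.171, -2.267, 0.005]
force: [-0.7, -0.2, -1.6]
opening: 7.3
grasp_force: 22.4
```

```bash
cat > place.py <<'E'
from h import *
m=robot.camera_model("wrist");s=st()
delta([598.1,-217.3,40],R.from_euler('z',.041+np.pi/2)*R.from_rotvec([np.pi,0,0]))
g=lambda l:robot.regions_of("wrist",l)
robot.grab_frame("wrist")
fe,so=g("fence"),g("stop")
print([(r["score"],r["uv"]) for r in fe+so])
if so: print("stop",fit(m,[(so[0]["region"],lambda p:boxes([((-20,20),(-15,15),(0,20))]),12)],[590,-141.5,.041]))
E
python3 place.py
```

```text
t 14.85 p [ 597.1 -218.3  120.1] F [-0.7 -0.2 -1.6] op 7.3 gf 22.4 q [-0.46  0.42  1.49 -0.    1.23 -0.5 ]
[[-0.043, 0.999, -0.005], [0.999, 0.043, -0.0], [-0.0, -0.005, -1.0]]
shift [0.0101 0.0137 0.8013] turn/360 [-0.0007  0.      0.0004]
[(0.82, [352.1, 136.9]), (0.81, [313.6, 102.2]), (0.46, [277.8, 118.9])]
stop (array([ 5.89253369e+02, -1.41201028e+02,  4.41686231e-02]), np.float64(31.152941176470588), [np.int64(1805)])
```

Emit:
{"fn": "step_arm", "kwargs": {"rows": [[0.01,0.013,0.25,0,0,0],[0,0,0.3,0,0,0],[0,0,0.3,0,0,0],[0,0,0.15,0,0,0],[0,0,0.05,0,0,0]]}}

```text
t: 15.5
tool_pos: [597.3, -217.0, 13.7]
eef_rot: [-2.171, -2.264, 0.007]
force: [0.2, -0.1, -1.0]
opening: 8.0
grasp_force: 22.4
```

Emit:
{"fn": "step_arm", "kwargs": {"rows": [[0,0,0,0,0,0],[0,0,0,0,0,0]]}}

```text
t: 15.7
tool_pos: [599.8, -218.3, 17.0]
eef_rot: [2.175, 2.266, -0.004]
force: [0.1, 0.0, -0.9]
opening: 7.7
grasp_force: 22.4
```

Emit:
{"fn": "step_arm", "kwargs": {"rows": [[0,0,0.01,0,0,0],[0,0,0.01,0,0,0],[0,0,0,0,0,0]]}}

```text
t: 16.0
tool_pos: [599.1, -218.0, 14.5]
eef_rot: [-2.175, -2.266, 0.004]
force: [-0.7, 0.0, -1.7]
opening: 7.4
grasp_force: 22.4
```

Emit:
{"fn": "step_arm", "kwargs": {"rows": [[0,0,0.01,0,0,0],[0,0,0.01,0,0,0],[0,0,0.01,0,0,0],[0,0,0.01,0,0,0],[0,0,0,0,0,0]]}}

```text
t: 16.5
tool_pos: [598.6, -217.8, 9.6]
eef_rot: [-2.174, -2.265, 0.005]
force: [-0.1, 0.6, -0.7]
opening: 7.6
grasp_force: 22.4
```

Emit:
{"fn": "step_arm", "kwargs": {"rows": [[0,0,0.01,0,0,0],[0,0,0,0,0,0]]}}

```text
t: 16.7
tool_pos: [598.7, -217.8, 8.7]
eef_rot: [-2.174, -2.265, 0.005]
force: [-0.3, -0.7, -2.1]
opening: 7.9
grasp_force: 22.4
```

Emit:
{"fn": "step_arm", "kwargs": {"rows": [[0,0,0.01,0,0,0],[0,0,0,0,0,0]]}}

```text
t: 16.9
tool_pos: [598.8, -217.9, 7.8]
eef_rot: [-2.175, -2.265, 0.005]
force: [0.8, 0.3, -1.5]
opening: 7.9
grasp_force: 22.4
```

Emit:
{"fn": "step_arm", "kwargs": {"rows": [[0,0,0.007,0,0,0],[0,0,0,0,0,0]]}}

```text
t: 17.1
tool_pos: [598.9, -217.9, 7.7]
eef_rot: [-2.175, -2.266, 0.004]
force: [-0.6, -0.5, 2.6]
opening: 8.2
grasp_force: 22.9
```

Emit:
{"fn": "step_arm", "kwargs": {"rows": [[0,0,0.007,0,0,0],[0,0,0,0,0,0]]}}

```text
t: 17.3
tool_pos: [598.9, -217.9, 7.7]
eef_rot: [-2.175, -2.266, 0.004]
force: [-1.7, 0.6, 6.0]
opening: 7.7
grasp_force: 23.6
```

Emit:
{"fn": "step_arm", "kwargs": {"rows": [[0,0.02,-0.003,0,0,0],[0,0.02,0,0,0,0],[0,0.02,0,0,0,0],[0,0.015,0,0,0,0],[0,0,0,0,0,0]]}}

```text
t: 17.8
tool_pos: [606.1, -217.9, 7.7]
eef_rot: [-2.174, -2.266, 0.006]
force: [-2.9, -0.3, 6.7]
opening: 7.4
grasp_force: 23.6
```

Emit:
{"fn": "step_arm", "kwargs": {"rows": [[0,0.01,0,0,0,0],[0,0,0,0,0,0]]}}

```text
t: 18.0
tool_pos: [606.9, -217.8, 7.7]
eef_rot: [-2.174, -2.266, 0.006]
force: [-2.7, 0.3, 5.9]
opening: 7.6
grasp_force: 23.6
```

Emit:
{"fn": "step_arm", "kwargs": {"rows": [[0,0.01,0,0,0,0],[0,0,0,0,0,0]]}}

```text
t: 18.2
tool_pos: [607.9, -217.8, 7.7]
eef_rot: [-2.174, -2.266, 0.006]
force: [-4.0, -0.2, 7.3]
opening: 7.4
grasp_force: 23.6
```

Emit:
{"fn": "step_arm", "kwargs": {"rows": [[0,0.01,-0.003,0,0,0],[0,0,0,0,0,0]]}}

```text
t: 18.4
tool_pos: [609.2, -217.7, 7.7]
eef_rot: [-2.175, -2.266, 0.005]
force: [-3.3, 0.1, 6.2]
opening: 7.4
grasp_force: 23.5
```

Emit:
{"fn": "step_arm", "kwargs": {"rows": [[0,0.01,0,0,0,0],[0,0,0,0,0,0]]}}

```text
t: 18.6
tool_pos: [610.1, -217.6, 7.7]
eef_rot: [-2.174, -2.266, 0.006]
force: [-2.9, -0.7, 6.1]
opening: 7.7
grasp_force: 23.6
```

Emit:
{"fn": "step_arm", "kwargs": {"rows": [[0,0.007,-0.002,0,0,0],[0,0,0,0,0,0]]}}

```text
t: 18.8
tool_pos: [610.1, -217.7, 7.7]
eef_rot: [-2.173, -2.265, 0.007]
force: [-3.5, -0.2, 5.7]
opening: 7.5
grasp_force: 23.5
```

Emit:
{"fn": "step_arm", "kwargs": {"rows": [[0,0.007,0,0,0,0],[0,0,0,0,0,0]]}}

```text
t: 19.0
tool_pos: [610.1, -217.6, 7.7]
eef_rot: [-2.173, -2.265, 0.008]
force: [-5.6, -2.3, 7.2]
opening: 8.0
grasp_force: 23.7
```

Fence contact is at x = 610.1, as the model predicted. Easing off slightly, then sliding toward the stop.

Emit:
{"fn": "step_arm", "kwargs": {"rows": [[0.02,-0.006,-0.003,0,0,0],[0.02,0,0,0,0,0],[0.02,0,0,0,0,0],[0.02,0,0,0,0,0],[0,0,0,0,0,0]]}}

```text
t: 19.5
tool_pos: [609.8, -210.6, 7.8]
eef_rot: [-2.174, -2.267, 0.009]
force: [-4.8, -3.6, 3.8]
opening: 7.6
grasp_force: 23.3
```

Emit:
{"fn": "step_arm", "kwargs": {"rows": [[0.01,0,0,0,0,0],[0.01,0,0,0,0,0],[0,0,0,0,0,0]]}}

```text
t: 19.8
tool_pos: [609.7, -208.8, 7.8]
eef_rot: [-2.174, -2.267, 0.009]
force: [-4.2, -4.1, 4.6]
opening: 7.3
grasp_force: 23.3
```

Emit:
{"fn": "step_arm", "kwargs": {"rows": [[0.01,0,0,0,0,0],[0,0,0,0,0,0]]}}

```text
t: 20.0
tool_pos: [609.7, -207.9, 7.8]
eef_rot: [-2.174, -2.267, 0.009]
force: [-4.5, -4.8, 3.9]
opening: 7.9
grasp_force: 23.3
```

Emit:
{"fn": "step_arm", "kwargs": {"rows": [[0.01,0,0,0,0,0],[0,0,0,0,0,0]]}}

```text
t: 20.2
tool_pos: [609.6, -206.8, 7.8]
eef_rot: [-2.174, -2.267, 0.009]
force: [-3.7, -3.6, 4.9]
opening: 7.4
grasp_force: 23.3
```

Emit:
{"fn": "step_arm", "kwargs": {"rows": [[0.01,0,0,0,0,0],[0,0,0,0,0,0]]}}

```text
t: 20.4
tool_pos: [609.6, -205.9, 7.8]
eef_rot: [-2.174, -2.267, 0.009]
force: [-4.3, -4.2, 3.5]
opening: 7.5
grasp_force: 23.3
```

Emit:
{"fn": "step_arm", "kwargs": {"rows": [[0.01,0,0,0,0,0],[0,0,0,0,0,0]]}}

```text
t: 20.6
tool_pos: [609.6, -204.9, 7.8]
eef_rot: [-2.174, -2.267, 0.009]
force: [-5.3, -3.5, 4.5]
opening: 7.3
grasp_force: 23.3
```

Emit:
{"fn": "step_arm", "kwargs": {"rows": [[0.007,0,0,0,0,0],[0,0,0,0,0,0]]}}

```text
t: 20.8
tool_pos: [609.5, -204.2, 7.8]
eef_rot: [-2.174, -2.267, 0.009]
force: [-5.4, -3.1, 4.5]
opening: 7.6
grasp_force: 23.3
```

Emit:
{"fn": "step_arm", "kwargs": {"rows": [[0.008,0,0,0,0,0],[0,0,0,0,0,0]]}}

```text
t: 21.0
tool_pos: [609.6, -204.1, 7.8]
eef_rot: [2.174, 2.268, -0.01]
force: [-5.1, -5.2, 3.8]
opening: 7.6
grasp_force: 23.2
```

Emit:
{"fn": "step_arm", "kwargs": {"rows": [[0.008,0,0,0,0,0],[0,0,0,0,0,0]]}}

```text
t: 21.2
tool_pos: [609.5, -204.0, 7.9]
eef_rot: [2.173, 2.267, -0.012]
force: [-5.0, -8.4, 4.3]
opening: 7.5
grasp_force: 23.2
```

The stop contact is at y ≈ -204.0, so it's seated. Relaxing the side load, then opening gently and rising.

Emit:
{"fn": "step_arm", "kwargs": {"rows": [[-0.007,-0.006,-0.003,0,0,0],[0,0,0,0,0,0],[0,0,0,0,0,0]]}}

```text
t: 21.5
tool_pos: [609.6, -204.0, 7.9]
eef_rot: [2.174, 2.267, -0.009]
force: [-3.5, -6.1, 2.1]
opening: 7.5
grasp_force: 23.0
```

Emit:
{"fn": "step_arm", "kwargs": {"rows": [[0,0,0,0,0,0],[0,0,0,0,0,0]], "jaw": 8.6}}

```text
t: 21.7
tool_pos: [609.7, -201.7, 7.4]
eef_rot: [-2.174, -2.265, 0.005]
force: [-1.4, -1.6, 0.7]
opening: 8.7
grasp_force: 0.7
```

Emit:
{"fn": "step_arm", "kwargs": {"rows": [[0,0,0,0,0,0],[0,0,0,0,0,0],[0,0,0,0,0,0],[0,0,0,0,0,0]], "jaw": 24}}

```text
t: 22.1
tool_pos: [610.1, -201.6, 7.8]
eef_rot: [-2.175, -2.266, 0.004]
force: [-0.7, -0.1, 0.1]
opening: 23.7
grasp_force: 0.0
```

Emit:
{"fn": "step_arm", "kwargs": {"rows": [[0,0,-0.1,0,0,0],[0,0,-0.3,0,0,0],[0,0,-0.3,0,0,0],[0,0,-0.1,0,0,0],[0,0,0,0,0,0]]}}

```text
t: 22.6
tool_pos: [611.5, -202.3, 90.2]
eef_rot: [2.173, 2.264, -0.002]
force: [0.7, 0.5, -0.1]
opening: 24.1
grasp_force: 0.0
```

Emit:
{"fn": "step_arm", "kwargs": {"rows": [[0,0,0,-0.0208,0,0],[0,0,0,-0.0208,0,0],[0,0,0,-0.0208,0,0],[0,0,0,-0.0208,0,0],[0,0,0,-0.0208,0,0]], "jaw": 0}}

```text
t: 23.1
tool_pos: [610.2, -193.8, 85.5]
eef_rot: [1.866, 1.962, 0.582]
force: [1.3, 1.8, 1.0]
opening: -0.2
grasp_force: 0.0
```

Emit:
{"fn": "step_arm", "kwargs": {"rows": [[0,0,0,-0.0208,0,0],[0,0,0,0,0,0],[0,0,0,0,0,0],[0,0,0,0,0,0]]}}

```text
t: 23.5
tool_pos: [614.8, -190.5, 86.9]
eef_rot: [1.824, 1.933, 0.648]
force: [-0.1, -0.1, 0.2]
opening: -0.3
grasp_force: 0.0
```

Run:
```python
from h import *
st()
Rg=R.from_euler('z',.041+np.pi/2)*R.from_rotvec([np.pi,0,0])*R.from_rotvec([-np.pi/4,0,0]);print(Rg.as_matrix().round(3).tolist())
delta([578.7,-205.1,46.9],Rg)
save("top","t2");m=robot.camera_model("top")
for l in("stop","bracket"):
  for r in robot.regions_of("top",l)[:6]: print(l,r["uv"],round(r["score"],2),r["region"].sum(),ray(m,r["uv"],30).round(0))
```

```text
t 23.5 p [ 614.8 -190.5   86.9] F [-0.1 -0.1  0.2] op -0.3 gf 0.0 q [-0.66  0.28  2.06  0.95  0.52 -1.5 ]
[[-0.066, 0.81, 0.582], [0.998, 0.04, 0.057], [0.024, 0.585, -0.811]]
[[-0.041, 0.707, 0.707], [0.999, 0.029, 0.029], [0.0, 0.707, -0.707]]
shift [-0.1315 -0.5326  0.1061] turn/360 [-0.0256 -0.0054  0.0006]
stop [385.0, 184.5] 0.61 121 [ 584. -131.   30.]
bracket [174.6, 220.5] 0.89 578 [462. 515.  30.]
bracket [189.2, 160.6] 0.85 521 [650. 481.  30.]
bracket [269.3, 279.9] 0.84 468 [288. 221.  30.]
bracket [402.7, 185.5] 0.75 297 [ 582. -186.   30.]
bracket [226.8, 234.8] 0.56 627 [421. 354.  30.]
```

```bash
cat > d.py <<'E'
from h import *
import sys
st();t=np.radians(36);b=float(sys.argv[1])
Rg=R.from_euler('z',.041+np.pi/2)*R.from_rotvec([np.pi,0,0])*R.from_rotvec([-t,0,0])
delta(np.array([605.5,-204,20])+b*Rg.as_matrix()[:,2],Rg)
E
python3 d.py -38
```

```text
t 23.65 p [ 615.  -190.2   87.3] F [ 0.5  0.  -0.9] op -0.1 gf 0.0 q [-0.66  0.28  2.06  0.95  0.52 -1.5 ]
[[-0.066, 0.81, 0.583], [0.998, 0.04, 0.058], [0.023, 0.585, -0.81]]
shift [-0.1344 -0.4777  0.102 ] turn/360 [-0.0005 -0.0054  0.0011]
```

Emit:
{"fn": "step_arm", "kwargs": {"rows": [[0,-0.16,0,0,-0.0027,0.0006],[-0.03,-0.16,0.02,0,-0.0027,0.0005],[-0.05,-0.16,0.04,0,0,0],[-0.05,0,0.04,0,0,0],[0,0,0,0,0,0]]}}

```text
t: 24.15
tool_pos: [582.6, -205.6, 50.7]
eef_rot: [1.832, 1.903, 0.616]
force: [1.0, -0.1, -0.1]
opening: 0.1
grasp_force: 0.0
```

Emit:
{"fn": "step_arm", "kwargs": {"rows": [[0,0,0,0,0,0],[0,0,0,0,0,0]]}}

```text
t: 24.35
tool_pos: [582.6, -204.7, 51.4]
eef_rot: [1.829, 1.905, 0.616]
force: [0.2, -0.7, -0.6]
opening: 0.0
grasp_force: 0.0
```

```bash
python3 d.py -3
python3 - <<'E'
from h import *
im=save("wrist","w8");m=robot.camera_model("wrist")
for c in((605.5,-204,20),(604,-154,12),(608,-254,12),(613,-206,62)): print(c,proj(m,[c]).round(0).tolist())
print([(l,r["uv"],r["score"]) for l in("stop","bracket","fence") for r in robot.regions_of("wrist",l)[:2]])
E
```

```text
t 24.35 p [ 582.6 -204.7   51.4] F [ 0.2 -0.7 -0.6] op 0.0 gf 0.0 q [-0.72  0.31  2.16  1.17  0.45 -1.78]
[[-0.04, 0.81, 0.585], [0.999, 0.033, 0.024], [0.0, 0.586, -0.81]]
shift [-0.0019  0.0017  0.3585] turn/360 [-0.0004  0.0001 -0.0001]
(605.5, -204, 20) [[322.0, 209.0]]
(604, -154, 12) [[316.0, 140.0]]
(608, -254, 12) [[316.0, 265.0]]
(613, -206, 62) [[369.0, 226.0]]
[('stop', [306.1, 122.3], 0.64), ('bracket', [313.2, 197.4], 0.91), ('fence', [346.7, 84.4], 0.79)]
```

View pics/w8.png

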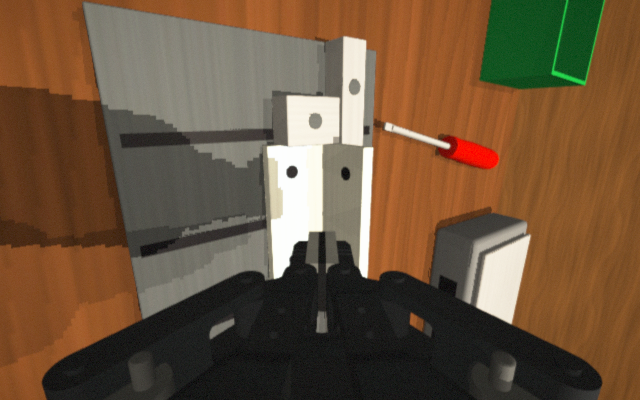

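The bracket is seated flush: its end is against the stop at (305,145) and its upright lies along the fence. The closed fingers line up on the inner corner at column ~322. Advancing along the tool axis.

Emit:
{"fn": "step_arm", "kwargs": {"rows": [[-0.002,0.002,0.12,0,0,0],[0,0,0.12,0,0,0],[0,0,0.12,0,0,0],[0,0,0.06,0,0,0],[0,0,0,0,0,0]]}}

```text
t: 25.05
tool_pos: [606.4, -203.3, 16.0]
eef_rot: [1.832, 1.906, 0.616]
force: [-0.4, -0.1, -0.0]
opening: 0.2
grasp_force: 0.0
```

Emit:
{"fn": "step_arm", "kwargs": {"rows": [[0,0,0.01,0,0,0],[0,0,0.01,0,0,0],[0,0,0.01,0,0,0],[0,0,0,0,0,0],[0,0,0,0,0,0]]}}

```text
t: 25.55
tool_pos: [608.1, -203.7, 14.4]
eef_rot: [1.831, 1.905, 0.616]
force: [-0.5, 1.0, 0.0]
opening: -0.3
grasp_force: 0.0
```

```bash
python3 d.py 15
```

```text
t 25.55 p [ 608.1 -203.7   14.4] F [-0.5  1.   0. ] op -0.3 gf 0.0 q [-0.67  0.4   2.15  1.36  0.4  -1.95]
[[-0.04, 0.81, 0.585], [0.999, 0.032, 0.024], [0.001, 0.585, -0.811]]
shift [-0.0021  0.0122  0.0894] turn/360 [-0.0005  0.     -0.0002]
```

Emit:
{"fn": "step_arm", "kwargs": {"rows": [[0,0.003,0.02,0,0,0],[0,0.003,0.02,0,0,0],[0,0.003,0.02,0,0,0],[0,0,0.02,0,0,0],[0,0,0,0,0,0]]}}

```text
t: 26.05
tool_pos: [613.6, -203.3, 7.9]
eef_rot: [1.831, 1.905, 0.616]
force: [0.5, 0.1, -1.6]
opening: -0.3
grasp_force: 0.0
```

Emit:
{"fn": "step_arm", "kwargs": {"rows": [[0,0,0.01,0,0,0],[0,0,0.01,0,0,0],[0,0,0,0,0,0]]}}

```text
t: 26.35
tool_pos: [614.7, -203.3, 6.5]
eef_rot: [1.831, 1.905, 0.616]
force: [-0.1, -0.2, 0.6]
opening: 0.0
grasp_force: 0.0
```

Emit:
{"fn": "step_arm", "kwargs": {"rows": [[0,0,0.01,0,0,0],[0,0,0,0,0,0]]}}

```text
t: 26.55
tool_pos: [615.3, -203.3, 5.8]
eef_rot: [1.831, 1.905, 0.616]
force: [-0.5, 0.0, -0.5]
opening: 0.2
grasp_force: 0.0
```

Emit:
{"fn": "step_arm", "kwargs": {"rows": [[0,0,0.01,0,0,0],[0,0,0,0,0,0]]}}

```text
t: 26.75
tool_pos: [615.9, -203.3, 5.0]
eef_rot: [1.831, 1.905, 0.616]
force: [0.3, 0.0, -0.2]
opening: 0.2
grasp_force: 0.0
```

Emit:
{"fn": "step_arm", "kwargs": {"rows": [[0,0,0.01,0,0,0],[0,0,0,0,0,0]]}}

```text
t: 26.95
tool_pos: [616.5, -203.2, 4.1]
eef_rot: [1.831, 1.905, 0.616]
force: [-0.8, 0.8, 0.5]
opening: 0.1
grasp_force: 0.0
```

Emit:
{"fn": "step_arm", "kwargs": {"rows": [[0,0,0.01,0,0,0],[0,0,0,0,0,0]]}}

```text
t: 27.15
tool_pos: [617.0, -203.2, 3.3]
eef_rot: [1.831, 1.905, 0.616]
force: [-0.4, -0.6, 0.5]
opening: 0.1
grasp_force: 0.4
```

Emit:
{"fn": "step_arm", "kwargs": {"rows": [[0,0,0.01,0,0,0],[0,0,0,0,0,0]]}}

```text
t: 27.35
tool_pos: [617.2, -203.2, 2.4]
eef_rot: [1.831, 1.905, 0.615]
force: [-3.4, -0.9, 1.6]
opening: -0.2
grasp_force: 1.7
```

Emit:
{"fn": "step_arm", "kwargs": {"rows": [[0,0,0.01,0,0,0],[0,0,0,0,0,0]]}}

```text
t: 27.55
tool_pos: [617.3, -203.2, 1.6]
eef_rot: [1.832, 1.905, 0.615]
force: [-6.8, 0.0, 5.2]
opening: 0.3
grasp_force: 3.4
```

Emit:
{"fn": "step_arm", "kwargs": {"rows": [[0,-0.006,0.008,0,0,0],[0,0,0,0,0,0]]}}

```text
t: 27.75
tool_pos: [617.3, -203.2, 0.7]
eef_rot: [1.832, 1.905, 0.615]
force: [-7.2, -1.1, 4.8]
opening: 0.2
grasp_force: 3.4
```

Emit:
{"fn": "step_arm", "kwargs": {"rows": [[0,-0.004,0.006,0,0,0],[0,0,0,0,0,0]]}}

```text
t: 27.95
tool_pos: [617.4, -203.2, 0.2]
eef_rot: [1.831, 1.905, 0.615]
force: [-7.6, 0.0, 7.3]
opening: 0.1
grasp_force: 5.3
```

Emit:
{"fn": "step_arm", "kwargs": {"rows": [[0,-0.004,0.005,0,0,0],[0,0,0,0,0,0]]}}

```text
t: 28.15
tool_pos: [617.4, -203.2, 0.1]
eef_rot: [1.831, 1.904, 0.616]
force: [-10.3, -0.6, 9.8]
opening: 0.2
grasp_force: 7.0
```

Emit:
{"fn": "step_arm", "kwargs": {"rows": [[0,0.003,0.002,0,0,0],[0,0,0,0,0,0],[0,0,0,0,0,0]]}}

```text
t: 28.45
tool_pos: [617.4, -203.2, 0.0]
eef_rot: [1.831, 1.904, 0.615]
force: [-12.8, -0.7, 11.4]
opening: 0.2
grasp_force: 7.8
```

Emit:
{"fn": "step_arm", "kwargs": {"rows": [[0,-0.001,-0.0027,0,0,0],[0,0,0,0,0,0],[0,0,0,0,0,0]]}}

```text
t: 28.75
tool_pos: [617.4, -203.3, 0.1]
eef_rot: [1.831, 1.904, 0.615]
force: [-10.2, 0.4, 9.9]
opening: 0.0
grasp_force: 6.9
```

Run:
```python
from h import *
F=[]
for i in range(8): robot.grab_frame("wrist"); F.append(robot.read_state()["force"])
print(np.mean(F,0).round(2),np.std(F,0).round(2)); st()
m=robot.camera_model("wrist")
for l in("bracket","stop"):
  for r in robot.regions_of("wrist",l)[:2]: print(l,r["uv"],r["score"],r["region"].sum())
```

```text
[-10.07  -0.36   9.57] [0.59 0.45 0.48]
t 29.15 p [ 617.4 -203.2    0. ] F [-9.9  0.5  9.1] op -0.2 gf 6.9 q [-0.66  0.43  2.15  1.44  0.39 -2.03]
[[-0.039, 0.811, 0.584], [0.999, 0.032, 0.023], [0.0, 0.585, -0.811]]
bracket [322.0, 207.6] 0.76 15697
stop [301.1, 125.8] 0.61 7006
```

```bash
python3 -c "
from workcell import robot
print(robot.job_done())"
```

```text
the job is handed in; nothing more can be done
None
```

The long bracket is in the fixture, against the fence and the stop, gripped at about 23 N and held at hand-in by a steady push of about 10 N down and 10 N into the fence; I handed the job in at about 29 s.

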